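# Lever a food slicer up onto its lifting legs

### The job

Prop the heavy food slicer up on its folding lifting legs so that the worktop under it can be wiped: feed the lifting bar over the wooden block and under the slicer's lifting edge, push its tip home with a light push that you hold for a moment against the rubber middle foot (do not ram it), then press the handle down until the legs have swung out under the base, and ease the slicer gently down onto them. Then draw the bar out and lay it flat on the worktop, right way up and well clear of the slicer. Touch the slicer with nothing but the bar, do not shove it along or jam the bar hard on the worktop, and leave the jam jar, salt shaker and tumbler where they are.

Things in the scene. Friction and masses are not known exactly. Their poses are not given: they have to be found in the camera images.
- slicer: White and aluminium food slicer, 9.8 kg (hidden, 0.85 to 1.15 times), loose on rubber feet; base 200 (x) by 230 mm (y), underside 20 mm up, whole height 215 mm. Origin on the worktop under the base centre, z up. The -y edge is the lifting side. Round feet, radius 13 mm, at x = +-75, y = -85 and +95 mm. About 25 to 35 N at the lifting edge raises it.
- legs_shaft (a point): Shaft of the lifting legs under the base, slicer (0, -60, 30) mm. Two steel legs at slicer x = +-50 mm lie folded to +y; a weak spring swings them down towards -y as the edge rises. At 4 to 6 degrees of tip (leg length is hidden and varies) they pass upright, stop leaning outward and then hold the slicer at 3.7 to 5.5 degrees. Let down too early, they fold up again.
- slot (a point): Point on the worktop below the middle of the slicer's lifting edge, slicer (0, -115, 0) mm; same axes as the slicer. The bar goes in here towards slicer +y, through the 20 mm high gap.
- stop_mean (a point): Slicer (0, -93, 10) mm: mean place of the outer face of the rubber middle foot, the stop for the bar's tip. This foot, 60 mm wide (slicer x), 12 mm thick and 19 mm high, hangs out of sight in the gap on slotted screws; its face is really 15 to 29 mm inside the edge, differently each time, and must be felt for.
- slicer_far (a point): Point on the worktop between the two feet on which the slicer tips, slicer (0, +95, 0) mm.
- slicer_near (a point): Lower edge of the slicer's base at the middle of the lifting side, slicer (0, -115, 20) mm; rises as the slicer is tipped.
- bar: Lifting bar, 0.36 kg, 330 mm long along its x: flat steel blade 26 mm wide, 6 mm thick (4 mm over the last 14 mm), tip at x = +165 mm; from x = -37 to -165 mm a red and black handle 30 mm wide, 15 mm thick; the underside is flat throughout. Origin on the underside at mid-length, z out of the top; centre of mass there too. Laid over the block with its tip in the gap it rests by itself.
- bar_tip (a point): Middle of the bar's tip edge, bar (165, 0, 2) mm.
- bar_press (a point): Top of the handle near its end, bar (-145, 0, 15) mm: the place to press down; 8 to 16 N here lift the slicer. It goes down by 60 to 80 mm, swinging about the block's crest; the smooth bar slides easily on block and base. The legs have always swung out before the handle end reaches the worktop.
- block: Loose hardwood block, 0.35 kg, 80 mm long (x) by 46 mm (y), 31 mm high, with a rounded crest (radius 11 mm) along x; origin under its middle. It is the fulcrum and already stands in front of the lifting edge, its crest nearly parallel to the edge and 70 to 86 mm out from it; it need not be moved.
- block_crest (a point): Middle of the block's crest, 31 mm above its foot.
- worktop_right: The red worktop, top at z = 0.
- jam_jar: Jam jar with a red lid, 86 mm high; origin under its middle. Bystander.
- salt_shaker: Grey salt shaker, 90 mm high; origin under its middle. Bystander.
- glass_tumbler: Pink tumbler, 105 mm high; origin under its middle. Bystander.

How it is judged:
By the outcome, as a careful person would: the job done as asked, in the order asked, and still so for the second after the job is handed in, with the robot touching nothing.
It also fails if it takes over 72 s, if anything falls off the work surface, if the arm or the gripper's body presses on something with over 40 N, if the wrist force passes 120 N, or if a joint passes its speed limit or range.

### The arm

A 7-joint arm with a two-finger parallel gripper is mounted at the origin on a cart in front of the work surface, level with it; the furniture and walls round the work are solid. World frame = base frame: x ahead of the robot, y to its left, z up, the work surface at z = 0. Lengths are in m, angles in rad, forces in N, time in s.
With the tool pointing down it reaches from about 0.4 to 0.875 m from the base axis. Payload 19.3 kg.
Tool frame: the origin (TCP) lies at the very end of the fingers, on their centre line; the grasp point (between the pads) lies 19 mm behind it; z points along the fingers, y is the line along which they close (so a half turn about z gives the same grasp; the last joint's range is limited). The gripper opens to 85 mm and grips with 20 to 120 N. Pads are 22 mm wide; open, the fingers measure 114 mm over their backs; the gripper's body (76 mm by 85 mm) begins 54 mm behind the grasp point. The pads swing forward as they close: fully open they stand 13 mm farther back than shut.
Start: joints at [-1.194, 0.521, -0.036, 1.599, 0.021, 1.021, -0.113], TCP at [0.27, 0.564, 0.231] pointing down, gripper open.
Joint ranges: [-2.91, 2.91], [-0.3, 2.13], [-1.5, 1.42], [0.17, 2.43], [-1.26, 4.41], [0.16, 1.93], [-2.52, 2.52]. Speed limits (rad/s): [1.89, 1.89, 2.39, 2.39, 3.01, 3.01, 3.01].

### API

Orientations are given as [roll, pitch, yaw] about the fixed x, y, z axes, in that order (R = Rz(yaw) Ry(pitch) Rx(roll)).
In Python, from workcell import bot gives the robot as it stands.
- The arm moves only by the shell command python3 -m crank 'ROWS' [FORCE]. ROWS is a JSON object of lists of equal length, an entry for each row: "travel": the shift along the world's x, y, z in cm, a list of three; "turn": the turn, a rotation vector about the world's x, y, z in degrees, a list of three; "gripper": the closure, from 0 (fully open) to 1 (shut). A call has exactly 5 rows; each row is the pose to reach, as a shift and turn from the pose commanded when the call began; what a row does not reach only later rows make up. A row lasts 1/10 s, in which the tool goes at most 50 mm and 8.59 degrees, less where a joint would pass 70% of its speed; a pose out of reach is approached as far as the arm can. A call with a gripper value outside its range is refused whole. The fingers move at their own pace and stop on an object; FORCE is the grip in N (left out, the last holds). Time passes only in rows, so rows that repeat a pose let the fingers close, or fill a call up. It gives the time, the measured TCP pose, the force, the opening and the grip force at its end, in the units of the state.
- bot.observe(): the state, without advancing time (a new reading comes with each control period).
- bot.grab_frame(name): name is "scene" or "side" or "wrist"; returns a dict with "pixels" (384x512x3 uint8, red, green, blue), "fx", "fy", "cx", "cy" (pixels), "extrinsics" (4x4, takes a point from world to camera coordinates). Camera axes: x right, y down, z forward; pixel columns grow to the right and rows downward; lengths in m; the calibration is good to about 2 mm. A picture is of the moment at which its call begins. There is no depth.
- bot.job_done(): hands the job in; it is judged then, once.
The state is a dict: "clock": time; "qpos": joint angles; "qd": joint speeds; "joint_efforts": joint torques, N m; "position": TCP position; "tool_rot": TCP orientation; "force": force on the tool from outside, world axes, zero at the start; "moment": the same for the moment, N m; "grip_width": finger opening in m; "finger_force": force on a finger pad.
Only numpy, scipy, OpenCV 4.12 (cv2) and the standard library are available. Lean on these libraries where they do the work, as an engineer would, in place of code of your own. Each camera call takes 0.05 s, during which the arm holds its last target. There are 200 camera calls.

## Working session

There is one attempt and no reset: what is moved stays moved. The work goes in short steps, Python scripts to look and compute and a shell command to move; the robot and the scene stay as the last step left them, time stands still between calls to the robot, and variables do not carry over. Pictures are saved under pics/ and viewed, at most 10 in all, crops included, and the job is handed in when it is done.

```bash
ls; mkdir -p pics; python3 - <<'E'
from workcell import bot
import cv2,numpy as np,pickle
d={}
for n in ("scene","side"):
    f=bot.grab_frame(n); d[n]=f
    cv2.imwrite(f"pics/{n}0.png",f["pixels"][:,:,::-1])
    E=np.array(f["extrinsics"]);print(n,f["fx"],f["fy"],f["cx"],f["cy"],(-E[:3,:3].T@E[:3,3]).round(3),E[2,:3].round(3))
pickle.dump(d,open("f0.pkl","wb"))
print(bot.observe())
E
```

```text
pics
scene 366.4838926945173 366.4838926945173 260.2911629185933 192.3184324118658 [-0.131 -0.366  0.915] [ 0.611  0.29  -0.736]
side 418.19420360771994 418.19420360771994 244.27476036600052 192.17543374074253 [-0.34  -0.342  1.013] [ 0.665  0.25  -0.704]
{'clock': 0.1, 'qpos': array([-1.19420931,  0.52194759, -0.03633933,  1.59993362,  0.02123427,
        1.02109403, -0.11276993]), 'qd': array([ 0.00109488, -0.0024181 , -0.00174741, -0.00188776, -0.00077223,
       -0.00027595,  0.00100385]), 'joint_efforts': array([ 2.77419167e-03, -9.28476048e+01,  1.98354095e+00, -3.70545566e+01,
        1.80369947e-02,  5.24997537e-03,  1.13695960e-04]), 'position': array([0.26995004, 0.56337174, 0.23079363]), 'tool_rot': array([-3.14060027e+00,  9.21863805e-05,  2.69485269e+00]), 'force': array([0.73816205, 0.51105315, 0.62799184]), 'moment': array([ 0.04608668,  0.00784848, -0.01431831]), 'finger_force': 0.0, 'grip_width': 0.0853399357001986}
```

View pics/scene0.png

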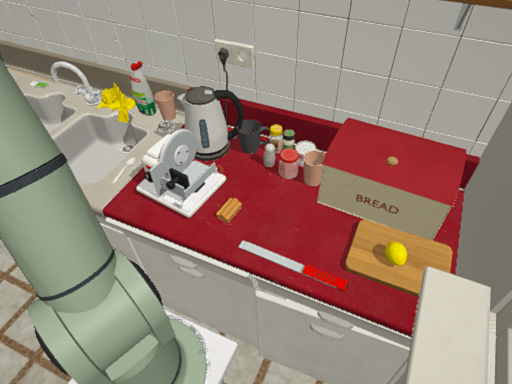

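View pics/side0.png

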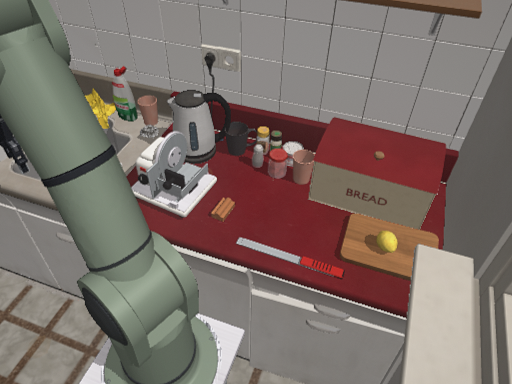

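Scene: slicer around (181,185), block at (230,210), bar lying from its tip (240,245) to the red handle end (346,285); jar (289,163), shaker (269,155), tumbler (314,168). The side view shows the same layout. I'll enlarge and measure.

```bash
cat > h.py <<'E'
import numpy as np,cv2
def ray(f,u,v,z):
    E=np.array(f["extrinsics"]);R=E[:3,:3];c=-R.T@E[:3,3]
    d=R.T@np.array([(u-f["cx"])/f["fx"],(v-f["cy"])/f["fy"],1]);return c+d*(z-c[2])/d[2]
def proj(f,P):
    E=np.array(f["extrinsics"]);p=E[:3,:3]@np.asarray(P)+E[:3,3]
    return np.array([f["fx"]*p[0]/p[2]+f["cx"],f["fy"]*p[1]/p[2]+f["cy"]])
E
python3 - <<'E'
import pickle,cv2,numpy as np
from h import *
d=pickle.load(open("f0.pkl","rb"))
a=d["scene"]["pixels"][150:290,125:355,::-1]
b=d["side"]["pixels"][150:280,125:350,::-1]
cv2.imwrite("pics/c1.png",cv2.resize(a[:75,:130],None,fx=6,fy=6,interpolation=cv2.INTER_CUBIC))
cv2.imwrite("pics/c2.png",cv2.resize(d["side"]["pixels"][155:230,120:250,::-1],None,fx=6,fy=6,interpolation=cv2.INTER_CUBIC))
for n,f in d.items():
    im=f["pixels"];hsv=cv2.cvtColor(im,cv2.COLOR_RGB2HSV)
    # blade: grey, below slicer
    H,S,V=[hsv[:,:,i].astype(int) for i in range(3)]
    roi=np.zeros(H.shape,bool);roi[235:295,232:352]=1
    for nm,m in (("blade",roi&(S<60)&(V>110)),("handle",roi&(S>150)&(V>190)),):
        m=m.astype(np.uint8);k,l,s,c=cv2.connectedComponentsWithStats(m)
        for j in range(1,k):
            if s[j,4]>60:
                pts=np.argwhere(l==j)[:,::-1].astype(np.float32);r=cv2.minAreaRect(pts)
                print(n,nm,s[j],r);P=cv2.boxPoints(r)
                print([ray(f,*p,0.006 if nm=="blade" else .015)[:2].round(4).tolist() for p in P])
    roi=np.zeros(H.shape,bool);roi[190:225,205:250]=1
    m=(roi&(H>7)&(H<25)&(S>90)&(V>80)).astype(np.uint8)
    pts=np.argwhere(m)[:,::-1].astype(np.float32);r=cv2.minAreaRect(pts);print(n,"block",len(pts),r)
    print([ray(f,*p,0.02)[:2].round(4).tolist() for p in cv2.boxPoints(r)])
E
```

```text
scene blade [239 240  65  34 611] ((271.3176574707031, 255.87059020996094), (68.00698852539062, 9.216354370117188), 22.833654403686523)
[[0.3973, -0.0375], [0.4291, -0.0337], [0.4183, -0.2378], [0.3885, -0.2378]]
scene blade [ 232  266   72   29 1068] ((267.5, 280.0), (71.0, 28.0), 0.0)
[[0.2552, -0.0901], [0.3321, -0.0504], [0.413, -0.2353], [0.3319, -0.2645]]
scene handle [303 265  44  26 339] ((325.236572265625, 277.01165771484375), (46.455745697021484, 9.14458179473877), 22.47943687438965)
[[0.3875, -0.241], [0.4169, -0.2408], [0.411, -0.3658], [0.3829, -0.3639]]
scene block 395 ((228.73452758789062, 209.51771545410156), (15.89818286895752, 26.904617309570312), 41.18592834472656)
[[0.4681, 0.0827], [0.5671, 0.071], [0.5418, 0.0145], [0.4464, 0.0286]]
side blade [236 237  65  27 511] ((268.35003662109375, 249.9500274658203), (66.40782928466797, 7.905694007873535), 18.43494987487793)
[[0.3962, -0.0374], [0.4262, -0.0338], [0.4176, -0.2373], [0.3889, -0.2375]]
side blade [232 263 101  32 835] ((282.0, 278.5), (100.0, 31.0), 0.0)
[[0.2284, -0.0928], [0.3243, -0.0543], [0.4275, -0.3277], [0.3254, -0.3497]]
side handle [301 257  12   9  62] ((306.45001220703125, 260.6500244140625), (10.119288444519043, 6.008327484130859), 18.43494987487793)
[[0.3924, -0.242], [0.4141, -0.2419], [0.4128, -0.2711], [0.3913, -0.2709]]
side handle [330 266  13  10  66] ((336.0999755859375, 270.70001220703125), (10.75174331665039, 6.324555397033691), 18.43494987487793)
[[0.3879, -0.3291], [0.4103, -0.3301], [0.409, -0.3599], [0.3868, -0.3586]]
side block 345 ((222.75999450683594, 208.82000732421875), (15.0, 24.799999237060547), 36.869895935058594)
[[0.4654, 0.0801], [0.5653, 0.0701], [0.5406, 0.0172], [0.4439, 0.0294]]
```

View pics/c1.png

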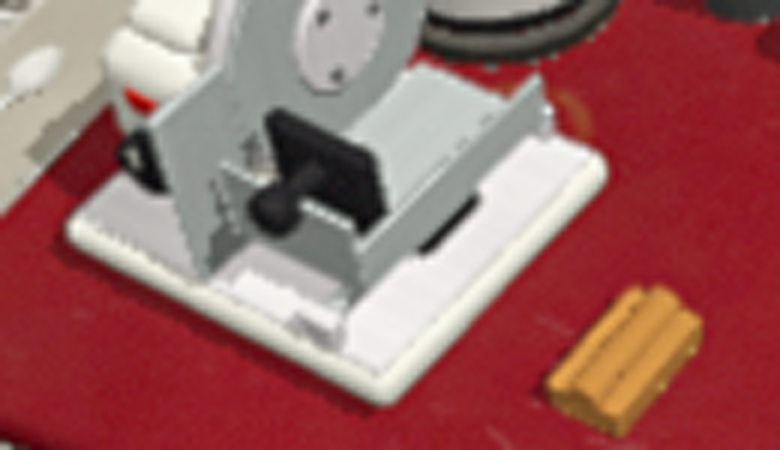

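View pics/c2.png

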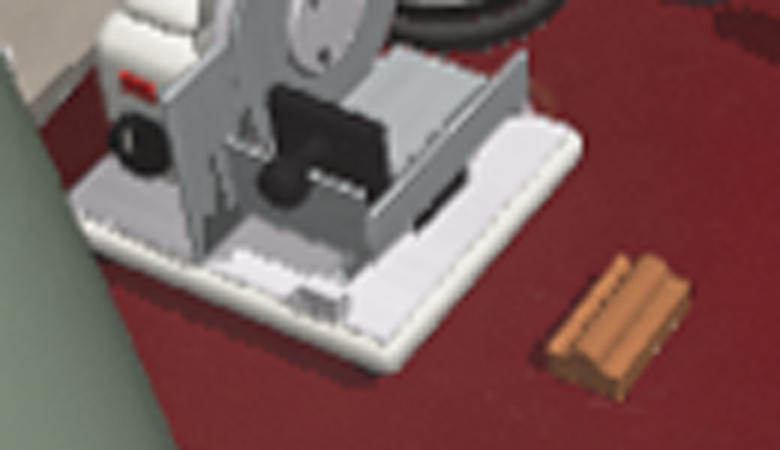

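The crops show the lifting edge running from near corner ~(190,217) to far corner ~(226,181) in the scene view, with the block's foot corners at ~(216,217), (228,222), (242,207). Now fitting lines.

```bash
python3 - <<'E'
import pickle,cv2,numpy as np
from h import *
d=pickle.load(open("f0.pkl","rb"))
def isect(a,b):
    A=np.array([[a[0],-b[0]],[a[1],-b[1]]],float).reshape(2,2)
    t=np.linalg.solve(A,np.array([b[2]-a[2],b[3]-a[3]]));return np.array([a[2]+t[0]*a[0],a[3]+t[0]*a[1]])
off={"scene":(125,150),"side":(120,155)}
blk={"scene":[(548,400),(618,435),(700,345),(700,318)],"side":[(546,368),(618,398),(690,312),(690,290)]}
for n,f in d.items():
    S=cv2.cvtColor(f["pixels"],cv2.COLOR_RGB2HSV)[:,:,1].astype(float)
    # lifting edge: along each row, rightmost white->red crossing (subpixel at S=110)
    ur=(193,222) if n=="scene" else (190,213)
    P=[]
    y0,y1=((185,212) if n=="scene" else (184,211))
    for v in range(y0,y1):
        # scan leftwards from open red
        u=None
        e=226+ (190-226)*(v-181)/36 if n=="scene" else 217+(187-217)*(v-180)/37
        us=np.arange(int(e)-8,int(e)+9)
        for a in us[::-1]:
            if S[v,a]<110<=S[v,a+1]: u=a+(110-S[v,a])/(S[v,a+1]-S[v,a]);break
        if u: P.append((u,v))
    P=np.float32(P)
    vx,vy,x0,y0=cv2.fitLine(P,cv2.DIST_HUBER,0,.01,.01).ravel()
    L1=(vx,vy,x0,y0)
    Q=[]
    c0,c1=((142,184) if n=="scene" else (142,182))
    for u in range(c0,c1):
        e=190+(u-137)*(217-190)/(188-137) if n=="scene" else 192+(u-135)*(216-192)/(183-135)
        vs=np.arange(int(e)-8,int(e)+9)
        for a in vs[::-1]:
            if S[a,u]<110<=S[a+1,u]: Q.append((u,a+(110-S[a,u])/(S[a+1,u]-S[a,u])));break
    L2=cv2.fitLine(np.float32(Q),cv2.DIST_HUBER,0,.01,.01).ravel()
    C=isect(L1,L2)
    for z in (.02,.024):
        c=ray(f,*C,z);e=ray(f,C[0]+30*abs(vx),C[1]-30*abs(vy),z);l=ray(f,C[0]-30*abs(L2[0]),C[1]-30*abs(L2[1]),z)
        ex=(e-c)/np.linalg.norm(e-c);ey=(l-c)/np.linalg.norm(l-c)
        print(n,len(P),len(Q),"corner",C.round(1),c.round(4),"edge dir",ex.round(3),"left dir",ey.round(3),"dot",ex@ey, "mid edge",(c+.1*ex).round(4))
    o=off[n]
    print("block",[ray(f,(p[0]-2.5)/6+o[0],(p[1]-2.5)/6+o[1],z).round(4).tolist() for p,z in zip(blk[n],(0,0,0,.02))])
E
```

```text
scene 27 42 corner [189.2 218.1] [0.424  0.1466 0.02  ] edge dir [ 0.991 -0.136  0.   ] left dir [0.133 0.991 0.   ] dot -0.0027911567470778886 mid edge [0.5231 0.133  0.02  ]
scene 27 42 corner [189.2 218.1] [0.4215 0.1443 0.024 ] edge dir [ 0.991 -0.136  0.   ] left dir [0.133 0.991 0.   ] dot -0.0027911567470782495 mid edge [0.5206 0.1307 0.024 ]
block [[0.4774, 0.083, 0.0], [0.4713, 0.0376, 0.0], [0.5443, 0.0254, 0.0], [0.5467, 0.0253, 0.02]]
side 27 40 corner [184.6 218.1] [0.4225 0.1467 0.02  ] edge dir [ 0.991 -0.136  0.   ] left dir [0.135 0.991 0.   ] dot -0.0007263968366559848 mid edge [0.5216 0.1331 0.02  ]
side 27 40 corner [184.6 218.1] [0.4194 0.1447 0.024 ] edge dir [ 0.991 -0.136  0.   ] left dir [0.135 0.991 0.   ] dot -0.0007263968366552631 mid edge [0.5185 0.1311 0.024 ]
block [[0.4764, 0.0818, 0.0], [0.4702, 0.0369, 0.0], [0.5428, 0.0241, 0.0], [0.5407, 0.0229, 0.02]]
```

```bash
python3 -m crank '{"travel":[[0,0,5],[0,0,10],[0,0,15],[2,-2,17],[6,-6,17]],"turn":[[0,0,0],[0,0,0],[0,0,0],[0,0,0],[0,0,-5]],"gripper":[0,0,0,0,0]}' 60
python3 -m crank '{"travel":[[3,-4,0],[6,-8,0],[9,-12,0],[11,-16,0],[13,-20,0]],"turn":[[0,0,-4],[0,0,-8],[0,0,-12],[0,0,-16],[0,0,-20]],"gripper":[0,0,0,0,0]}'
python3 -m crank '{"travel":[[2,-4,0],[4,-8,0],[5,-13,0],[6,-18,0],[6,-23,0]],"turn":[[0,0,-4],[0,0,-8],[0,0,-12],[0,0,-16],[0,0,-20]],"gripper":[0,0,0,0,0]}'
python3 -m crank '{"travel":[[-1,-5,0],[-2,-10,0],[-4,-14,-3],[-6,-18,-6],[-8,-22,-9]],"turn":[[0,0,-4],[0,0,-8],[0,0,-12],[0,0,-16],[0,0,-20]],"gripper":[0,0,0,0,0]}'
```

```text
clock: 0.6
position: [0.324, 0.5102, 0.404]
tool_rot: [3.137, -0.002, 2.612]
force: [0.9, 0.1, -1.4]
grip_width: 0.0854
finger_force: 0.0
clock: 1.1
position: [0.4561, 0.3063, 0.4011]
tool_rot: [-3.141, -0.0, 2.255]
force: [0.9, 0.8, -0.3]
grip_width: 0.0855
finger_force: 0.0
clock: 1.6
position: [0.5157, 0.0782, 0.4009]
tool_rot: [-3.141, 0.0, 1.906]
force: [1.2, 0.3, -0.3]
grip_width: 0.0855
finger_force: 0.0
clock: 2.1
position: [0.4391, -0.1313, 0.3177]
tool_rot: [3.141, -0.0, 1.557]
force: [2.0, -0.6, 0.2]
grip_width: 0.0853
finger_force: 0.0
```

```bash
python3 -m crank '{"travel":[[-1,-4,-4],[-2,-8,-8],[-3,-12,-12],[-3.9,-14.4,-16],[-3.9,-14.4,-20]],"turn":[[0,0,-2.2],[0,0,-2.2],[0,0,-2.2],[0,0,-2.2],[0,0,-2.2]],"gripper":[0,0,0,0,0]}'
python3 -m crank '{"travel":[[0,0,0],[0,0,0],[0,0,0],[0,0,0],[0,0,0]],"turn":[[0,0,0],[0,0,0],[0,0,0],[0,0,0],[0,0,0]],"gripper":[0,0,0,0,0]}'
python3 - <<'E'
from workcell import bot
from h import *
f=bot.grab_frame("wrist");im=f["pixels"]
cv2.imwrite("pics/w1.png",im[:,:,::-1])
hsv=cv2.cvtColor(im,cv2.COLOR_RGB2HSV)
m=((hsv[:,:,1]>150)&(hsv[:,:,2]>190)).astype(np.uint8)
print(m.sum())
k,l,s,c=cv2.connectedComponentsWithStats(m)
for j in range(1,k):
    if s[j,4]>100:
        r=cv2.minAreaRect(np.argwhere(l==j)[:,::-1].astype(np.float32));print(s[j],[ray(f,*p,.015)[:2].round(4).tolist() for p in cv2.boxPoints(r)])
print(bot.observe()["position"])
E
```

```text
clock: 2.6
position: [0.4008, -0.2757, 0.1243]
tool_rot: [3.14, 0.002, 1.519]
force: [2.0, 1.0, -0.0]
grip_width: 0.0855
finger_force: 0.0
clock: 3.1
position: [0.4028, -0.2723, 0.1266]
tool_rot: [3.139, 0.0, 1.523]
force: [0.1, -0.3, 0.4]
grip_width: 0.0856
finger_force: 0.0
7637
[ 245  148   32  129 3383] [[0.3924, -0.2393], [0.4183, -0.2405], [0.4144, -0.3615], [0.3852, -0.36]]
[477 251  33  43 891] [[0.6063, -0.3854], [0.6065, -0.3413], [0.6315, -0.3471], [0.6324, -0.3917]]
[439 253  14  42 320] [[0.5692, -0.3882], [0.5696, -0.3438], [0.5779, -0.3455], [0.5778, -0.39]]
[449 253  17  45 396] [[0.5803, -0.391], [0.5833, -0.3443], [0.5927, -0.3469], [0.5901, -0.3938]]
[465 252  14  38 262] [[0.5947, -0.3844], [0.597, -0.3443], [0.6051, -0.3466], [0.603, -0.3869]]
[ 328  257   27   83 1362] [[0.4623, -0.3448], [0.4862, -0.3449], [0.4927, -0.4366], [0.4667, -0.4365]]
[317 264  11  70 593] [[0.4523, -0.3508], [0.4614, -0.3511], [0.4637, -0.4286], [0.4539, -0.4283]]
[353 293  13  31 172] [[0.489, -0.4179], [0.4907, -0.3838], [0.5009, -0.3854], [0.4996, -0.4197]]
[ 0.40254942 -0.27237159  0.1263225 ]
```

View pics/w1.png

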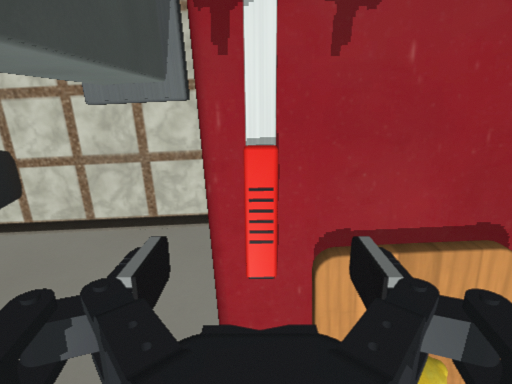

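The wrist view shows the handle at u 245–277, v 148–277, centred between the fingers; the board edge (v≈245) lies clear of the grasp spot. Descend and grip.

```bash
python3 -m crank '{"travel":[[0,-2,-3],[0,-2,-6],[0,-2,-9],[0,-2,-11],[0,-2,-12.2]],"turn":[[0,0,0],[0,0,0],[0,0,0],[0,0,0],[0,0,0]],"gripper":[0.2,0.2,0.2,0.2,0.2]}' 110
python3 -m crank '{"travel":[[0,0,0],[0,0,0],[0,0,0],[0,0,0],[0,0,0]],"turn":[[0,0,0],[0,0,0],[0,0,0],[0,0,0],[0,0,0]],"gripper":[0.5,1,1,1,1]}' 110
python3 -m crank '{"travel":[[0,0,0],[0,0,0],[0,0,0],[0,0,0],[0,0,0]],"turn":[[0,0,0],[0,0,0],[0,0,0],[0,0,0],[0,0,0]],"gripper":[1,1,1,1,1]}' 110
```

```text
clock: 3.65
position: [0.4016, -0.2924, 0.0022]
tool_rot: [-3.141, -0.0, 1.522]
force: [-0.2, -0.3, 0.1]
grip_width: 0.0686
finger_force: 0.0
clock: 4.15
position: [0.4024, -0.293, 0.0047]
tool_rot: [3.14, 0.001, 1.522]
force: [-2.2, 1.6, 13.4]
grip_width: 0.0269
finger_force: 108.0
clock: 4.65
position: [0.4024, -0.293, 0.0047]
tool_rot: [3.14, 0.001, 1.522]
force: [-3.3, 1.3, 12.9]
grip_width: 0.0271
finger_force: 108.0
```

```bash
cat > tgt.py <<'E'
import numpy as np
from scipy.spatial.transform import Rotation as Ro
M=np.array([.522,.133]);H=np.array([.136,.991]);H/=np.linalg.norm(H);L=.2575;D=.0047;CR=.080
def tcp(ins,p,crest=.034,L=L,D=D,side=0):
    "tip ins m inside edge, pitch p deg tip-down, underside height at crest"
    p=np.radians(p);T=np.append(M+ins*H+side*np.array([H[1],-H[0]]),crest-(ins+CR)*np.tan(p))
    u=np.append(np.cos(p)*H,-np.sin(p));n=np.append(np.sin(p)*H,np.cos(p))
    return T-L*u+D*n
def barR(p):
    p=np.radians(p);u=np.append(np.cos(p)*H,-np.sin(p));n=np.append(np.sin(p)*H,np.cos(p))
    return Ro.from_matrix(np.c_[u,np.cross(n,u),n])
# tool x = bar x, tool z = -bar z
def toolR(p): return barR(p)*Ro.from_euler('x',180,degrees=True)
E
python3 -m crank '{"travel":[[0,0,2],[0,0,5],[0,0,8],[0,0,11],[0,0,14]],"turn":[[0,0,0],[0,0,0],[0,0,0],[0,0,0],[0,0,0]],"gripper":[1,1,1,1,1]}' 120
python3 - <<'E'
from workcell import bot
from tgt import *
s=bot.observe();R=Ro.from_euler('xyz',s["tool_rot"])
print(s["position"],(tcp(-.03,16)-s["position"])*100,np.degrees((toolR(16)*R.inv()).as_rotvec()),s["force"],s["moment"])
E
```

```text
clock: 5.15
position: [0.4017, -0.2926, 0.1453]
tool_rot: [3.141, 0.0, 1.522]
force: [0.9, -0.0, -3.8]
grip_width: 0.0263
finger_force: 119.0
[ 0.4016866  -0.29255776  0.14529082] [ 8.27570346 15.18933726 -5.01335381] [-15.91634846   1.53367021  -4.9929214 ] [ 0.92641075 -0.01710812 -3.78475667] [-3.09528763e-01 -2.64206537e-04  9.61098570e-03]
```

```bash
python3 -m crank '{"travel":[[2,3.5,1],[4,7,2],[6,11,2],[8.3,15.2,2],[8.3,15.2,2]],"turn":[[-5,0.5,-2],[-10,1,-4],[-15.9,1.5,-5],[-15.9,1.5,-5],[-15.9,1.5,-5]],"gripper":[1,1,1,1,1]}'
python3 -m crank '{"travel":[[0,0,0],[0,0,0],[0,0,0],[0,0,0],[0,0,0]],"turn":[[0,0,0],[0,0,0],[0,0,0],[0,0,0],[0,0,0]],"gripper":[1,1,1,1,1]}'
python3 - <<'E'
from workcell import bot
from tgt import *
from h import *
import pickle
s=bot.observe();R=Ro.from_euler('xyz',s["tool_rot"])
print(s["position"],(tcp(-.03,16)-s["position"])*100,np.degrees((toolR(16)*R.inv()).as_rotvec()))
# predicted tip in this pose
B=R*Ro.from_euler('x',180,degrees=True)
T=s["position"]+B.apply([L,0,-D]);print("pred tip",T)
ims=[];fs={}
for n in("scene","side"):
    f=bot.grab_frame(n);fs[n]=f;u,v=proj(f,T).round().astype(int);print(n,u,v, proj(f,s["position"]+B.apply([L-.33,0,-D])))
    ims.append(cv2.resize(f["pixels"][v-40:v+60,u-35:u+95,::-1],None,fx=6,fy=6,interpolation=cv2.INTER_CUBIC)[:,:390*2])
pickle.dump(fs,open("f1.pkl","wb"))
cv2.imwrite("pics/p1.png",ims[0]);cv2.imwrite("pics/p1s.png",ims[1])
E
```

```text
clock: 5.65
position: [0.4712, -0.1659, 0.1617]
tool_rot: [-3.141, 0.276, 1.433]
force: [1.4, -0.3, -2.8]
grip_width: 0.0263
finger_force: 119.1
clock: 6.15
position: [0.4708, -0.1675, 0.1609]
tool_rot: [-3.14, 0.274, 1.433]
force: [-0.2, -0.6, -3.8]
grip_width: 0.0266
finger_force: 119.1
[ 0.47081427 -0.1675111   0.16088571] [ 1.36293707  2.68467151 -6.57284311] [-0.32971794 -0.06230284  0.12197367]
pred tip [0.50473016 0.07679063 0.08675937]
scene 219 193 [314.75114051 216.54222577]
side 214 192 [311.44309992 207.4070452 ]
```

View pics/p1.png

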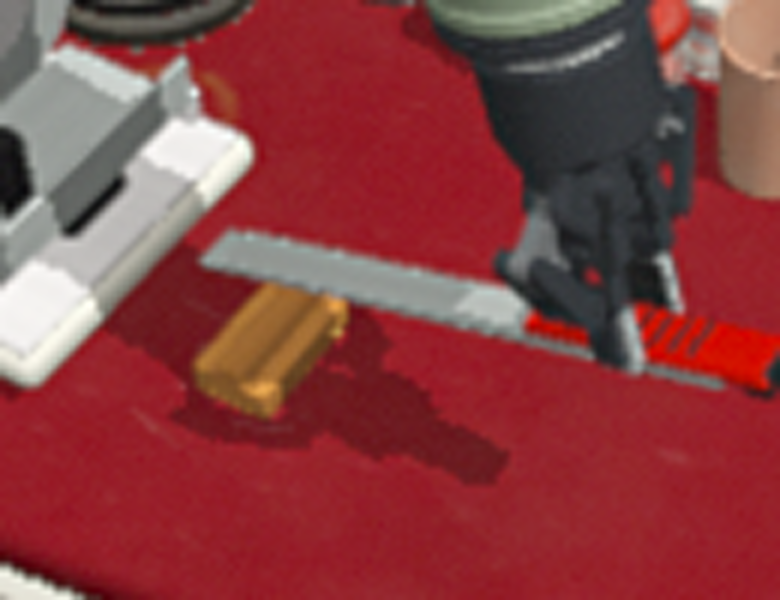

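The picture shows the bar's tip mid-edge at ~(219,194), matching the prediction (219,193), so the bar hasn't slipped in the grip. Descending over the block.

```bash
python3 -m crank '{"travel":[[0.7,1.4,-1],[1.4,2.7,-2.5],[1.4,2.7,-4.5],[1.4,2.7,-6],[1.4,2.7,-6.6]],"turn":[[-0.3,0,0.1],[-0.3,0,0.1],[-0.3,0,0.1],[-0.3,0,0.1],[-0.3,0,0.1]],"gripper":[1,1,1,1,1]}'
python3 -m crank '{"travel":[[0,0,0],[0,0,0],[0,0,0],[0,0,0],[0,0,0]],"turn":[[0,0,0],[0,0,0],[0,0,0],[0,0,0],[0,0,0]],"gripper":[1,1,1,1,1]}'
cat > st.py <<'E'
from workcell import bot
from tgt import *
from h import *
s=bot.observe();R=Ro.from_euler('xyz',s["tool_rot"]);B=R*Ro.from_euler('x',180,degrees=True)
T=s["position"]+B.apply([L,0,-D]);u=B.apply([1,0,0])
d=T[:2]-M;print("t",s["clock"],"ins mm",d@H*1e3,"side",(d[0]*H[1]-d[1]*H[0])*1e3,"tip z",T[2]*1e3,"pitch",np.degrees(np.arcsin(-u[2])),"head",np.degrees(np.arctan2(u[1],u[0])))
tc=(d@H+CR)/(u[:2]@H);print("crest h",(T[2]-u[2]*tc)*1e3,"top at edge",(T[2]-u[2]*(d@H)/(u[:2]@H))*1e3+6.2,"end z",(T-u*.33)[2]*1e3)
print("F",s["force"].round(1),"along",(s["force"][:2]@H).round(2),"M",s["moment"].round(2))
E
python3 st.py
```

```text
clock: 6.75
position: [0.4849, -0.1389, 0.0932]
tool_rot: [-3.138, 0.28, 1.438]
force: [0.2, -0.8, -1.3]
grip_width: 0.0258
finger_force: 119.2
clock: 7.25
position: [0.4855, -0.1393, 0.095]
tool_rot: [-3.141, 0.279, 1.437]
force: [-0.4, 0.2, -3.2]
grip_width: 0.0266
finger_force: 119.2
t 7.25 ins mm -28.506868979954405 side 0.3184215185641067 tip z 19.533088952800775 pitch 15.992523838270833 head 82.3206057109115
crest h 34.29127631207209 top at edge 17.562878575253716 end z 110.45202405367358
F [-0.4  0.2 -3.2] along 0.17 M [ 0.27 -0.06 -0.03]
```

```bash
python3 -m crank '{"travel":[[0.1,0.76,-0.22],[0.21,1.52,-0.44],[0.32,2.28,-0.66],[0.42,3.05,-0.88],[0.53,3.81,-1.1]],"turn":[[0,0,0],[0,0,0],[0,0,0],[0,0,0],[0,0,0]],"gripper":[1,1,1,1,1]}'
python3 -m crank '{"travel":[[0,0,0],[0,0,0],[0,0,0],[0,0,0],[0,0,0]],"turn":[[0,0,0],[0,0,0],[0,0,0],[0,0,0],[0,0,0]],"gripper":[1,1,1,1,1]}'
python3 st.py
python3 - <<'E'
from workcell import bot
from h import *
f=bot.grab_frame("scene")
cv2.imwrite("pics/p2.png",cv2.resize(f["pixels"][155:235,180:310,::-1],None,fx=6,fy=6,interpolation=cv2.INTER_CUBIC))
E
```

```text
clock: 7.75
position: [0.4907, -0.1003, 0.0834]
tool_rot: [-3.14, 0.279, 1.438]
force: [0.1, 0.6, -2.8]
grip_width: 0.0261
finger_force: 119.2
clock: 8.25
position: [0.4906, -0.1015, 0.0838]
tool_rot: [-3.14, 0.279, 1.436]
force: [1.1, 0.7, -4.0]
grip_width: 0.0262
finger_force: 119.2
t 8.25 ins mm 9.583557736494775 side 0.2893446726525894 tip z 8.248504407890628 pitch 16.003795771900013 head 82.29939780870639
crest h 33.94264960654903 top at edge 17.197237883351924 end z 99.22984680481461
F [ 1.1  0.7 -4. ] along 0.79 M [ 0.31 -0.01 -0.01]
```

View pics/p2.png

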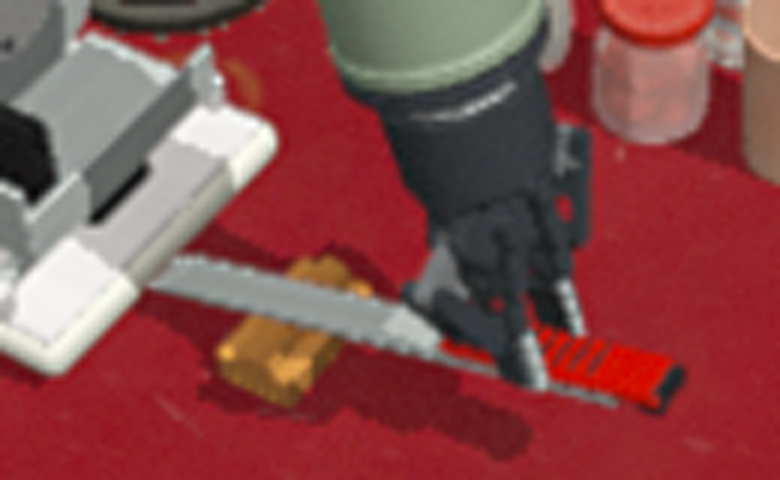

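The view shows the tip entered under the middle of the lifting edge (~(155,272) in the crop), with the blade crossing the block's middle. Feeling for the foot now.

```bash
python3 -m crank '{"travel":[[0.01,0.1,-0.03],[0.03,0.2,-0.06],[0.04,0.3,-0.09],[0.05,0.4,-0.11],[0.05,0.4,-0.11]],"turn":[[0,0,0],[0,0,0],[0,0,0],[0,0,0],[0,0,0]],"gripper":[1,1,1,1,1]}'
python3 st.py
python3 -m crank '{"travel":[[0.01,0.05,-0.01],[0.01,0.1,-0.03],[0.02,0.15,-0.04],[0.03,0.2,-0.06],[0.03,0.2,-0.06]],"turn":[[0,0,0],[0,0,0],[0,0,0],[0,0,0],[0,0,0]],"gripper":[1,1,1,1,1]}'
python3 st.py
```

```text
clock: 8.8
position: [0.4912, -0.0971, 0.0825]
tool_rot: [-3.14, 0.279, 1.437]
force: [-0.6, 0.2, -3.1]
grip_width: 0.0263
finger_force: 119.2
t 8.8 ins mm 14.118016326228199 side 0.04480262802066155 tip z 7.004495606869485 pitch 16.00308179264198 head 82.3464229057526
crest h 33.997987244424394 top at edge 17.253609373993193 end z 97.98188514714641
F [-0.6  0.2 -3.1] along 0.1 M [ 0.28 -0.06  0.  ]
clock: 9.3
position: [0.4914, -0.0952, 0.0819]
tool_rot: [-3.14, 0.279, 1.437]
force: [0.4, -0.1, -3.7]
grip_width: 0.0261
finger_force: 119.2
t 9.3 ins mm 16.021187041808158 side 0.07031028689114763 tip z 6.4232142357600335 pitch 16.004396681382662 head 82.34162009679412
crest h 33.96492273810739 top at edge 17.2185632098874 end z 97.40788348174675
F [ 0.4 -0.1 -3.7] along -0.01 M [ 0.35 -0.03 -0.04]
```

```bash
python3 -m crank '{"travel":[[0.01,0.05,-0.01],[0.01,0.1,-0.03],[0.02,0.15,-0.04],[0.03,0.2,-0.06],[0.03,0.2,-0.06]],"turn":[[0,0,0],[0,0,0],[0,0,0],[0,0,0],[0,0,0]],"gripper":[1,1,1,1,1]}' >/dev/null
python3 st.py
python3 -m crank '{"travel":[[0.01,0.05,-0.01],[0.01,0.1,-0.03],[0.02,0.15,-0.04],[0.03,0.2,-0.06],[0.03,0.2,-0.06]],"turn":[[0,0,0],[0,0,0],[0,0,0],[0,0,0],[0,0,0]],"gripper":[1,1,1,1,1]}' >/dev/null
python3 st.py
```

```text
t 9.8 ins mm 18.077305987391586 side 0.13910314782258426 tip z 5.842167583357385 pitch 16.001379616830384 head 82.33839893278552
crest h 33.96803803633527 top at edge 17.226241118223648 end z 96.81013318367614
F [-0.6  0.5 -2.6] along 0.4 M [ 0.27 -0.01 -0.02]
t 10.3 ins mm 20.08043324708779 side 0.14973695084338118 tip z 5.226450942976121 pitch 16.002921275354343 head 82.33936452242303
crest h 33.92967877741744 top at edge 17.185551216677453 end z 96.20295179746978
F [-0.   0.5 -2.2] along 0.52 M [ 0.23 -0.04  0.05]
```

```bash
python3 -m crank '{"travel":[[0.01,0.05,-0.01],[0.01,0.1,-0.02],[0.02,0.15,-0.03],[0.03,0.2,-0.04],[0.03,0.2,-0.04]],"turn":[[0,0,0],[0,0,0],[0,0,0],[0,0,0],[0,0,0]],"gripper":[1,1,1,1,1]}' >/dev/null
python3 st.py
python3 -m crank '{"travel":[[0.01,0.05,-0.01],[0.01,0.1,-0.02],[0.02,0.15,-0.03],[0.03,0.2,-0.04],[0.03,0.2,-0.04]],"turn":[[0,0,0],[0,0,0],[0,0,0],[0,0,0],[0,0,0]],"gripper":[1,1,1,1,1]}' >/dev/null
python3 st.py
```

```text
t 10.8 ins mm 22.123644267569855 side 0.16948285010293107 tip z 4.846324673878716 pitch 16.00174785872067 head 82.3390517369884
crest h 34.13328473883259 top at edge 17.39093067381678 end z 95.81632901838928
F [-0.4  0.6 -3.9] along 0.55 M [ 0.27 -0.03  0.06]
t 11.3 ins mm 23.771455087089077 side 0.19612791480883235 tip z 4.402341124538453 pitch 16.02374053019134 head 82.32427686140547
crest h 34.204952740968736 top at edge 17.429376969062087 end z 95.49409946329162
F [-0.8 -1.3 -1.6] along -1.39 M [-0.2   0.09  0.03]
```

```bash
python3 -m crank '{"travel":[[0,0.03,0],[0.01,0.06,0],[0.01,0.1,0],[0.01,0.1,0],[0.01,0.1,0]],"turn":[[0,0,0],[0,0,0],[0,0,0],[0,0,0],[0,0,0]],"gripper":[1,1,1,1,1]}' >/dev/null
python3 st.py
```

```text
t 11.8 ins mm 24.02330236307013 side 0.2839362449142046 tip z 4.418565542432876 pitch 16.0594835485093 head 82.28459889590899
crest h 34.36372184794156 top at edge 17.534146262277652 end z 95.70817276009802
F [-1.1 -6.4 -0.5] along -6.49 M [-1.51  0.29  0.08]
```

```bash
python3 -m crank '{"travel":[[0,0.03,0],[0.01,0.05,0],[0.01,0.05,0],[0.01,0.05,0],[0.01,0.05,0]],"turn":[[0,0,0],[0,0,0],[0,0,0],[0,0,0],[0,0,0]],"gripper":[1,1,1,1,1]}' >/dev/null
python3 st.py
python3 -m crank '{"travel":[[0,0,0],[0,0,0],[0,0,0],[0,0,0],[0,0,0]],"turn":[[0,0,0],[0,0,0],[0,0,0],[0,0,0],[0,0,0]],"gripper":[1,1,1,1,1]}' >/dev/null
python3 -m crank '{"travel":[[0,0,0],[0,0,0],[0,0,0],[0,0,0],[0,0,0]],"turn":[[0,0,0],[0,0,0],[0,0,0],[0,0,0],[0,0,0]],"gripper":[1,1,1,1,1]}' >/dev/null
python3 st.py
```

```text
t 12.3 ins mm 24.097943451522134 side 0.3198312385214838 tip z 4.377098812954894 pitch 16.084532208955665 head 82.26684145609518
crest h 34.39301474451445 top at edge 17.52557272878409 end z 95.80533709791028
F [-1.6 -9.8  1.4] along -9.97 M [-2.13  0.34  0.05]
t 13.3 ins mm 24.09288930303513 side 0.33077396684381805 tip z 4.3918910719558255 pitch 16.083153264043112 head 82.26513372973088
crest h 34.40363493499015 top at edge 17.538279317344326 end z 95.81249808151694
F [-2.2 -8.8  0.3] along -9.04 M [-2.14  0.35  0.05]
```

```bash
cat > lift.py <<'E'
from tgt import *
from scipy.optimize import brentq
C=np.array([-.080,.020]);r=.011;F=.0250
def sl(pt,th): # slicer-frame (y from edge, z) -> world 2D, tipped th rad about (0.210,0)
    d=np.array(pt)-[.210,0];c,s=np.cos(th),np.sin(th);return np.array([.210+c*d[0]+s*d[1],-s*d[0]+c*d[1]])
def pose(p,g):
    q=np.radians(p);u=np.array([np.cos(q),-np.sin(q)]);n=np.array([np.sin(q),np.cos(q)]);a=.104
    for _ in range(20):
        T=C+r*n+a*u;top=T+.004*n
        def clear(th): # min clearance of base underside above bar
            e=sl([0,.02],th);d=e-T;k1=d@n-.006
            i=np.array([np.sin(th),np.cos(th)])  # base normal... underside dir
            k2=-((top-e)@np.array([-np.sin(-th),np.cos(th)]))
            return min(k1,k2)
        th=0 if clear(0)>=0 else brentq(clear,0,.3)
        f0,f1=sl([F,.001],th),sl([F,.02],th);fn=np.array([np.cos(th),-np.sin(th)])
        gap=min((f0-T)@fn,(f0-top)@fn);a+=gap-g
    X=T-L*u+D*n
    return np.append(M+X[0]*H,X[1]),np.degrees(th),(T-.33*u)[1]
if __name__=="__main__":
    import sys
    from workcell import bot
    s=bot.observe();R=Ro.from_euler('xyz',s["tool_rot"]);g=float(sys.argv[1])
    for p in map(float,sys.argv[2:]):
        X,th,e=pose(p,g);print(p,"d cm",((X-s["position"])*100).round(2),"rv",np.degrees((toolR(p)*R.inv()).as_rotvec()).round(2),"tilt",round(th,2),"end mm",round(e*1e3,1))
E
python3 lift.py .0012 16 15 14 13 12 11 10 9 8 6 4 2 0 -2 -4 -6
```

```text
16.0 d cm [-0.09 -0.14 -0.28] rv [ 0.07 -0.1  -0.05] tilt 0.0 end mm 93.0
15.0 d cm [-0.1  -0.26 -0.52] rv [ 1.06 -0.23 -0.06] tilt 0.0 end mm 89.3
14.0 d cm [-0.12 -0.37 -0.77] rv [ 2.05 -0.37 -0.06] tilt 0.0 end mm 85.5
13.0 d cm [-0.13 -0.48 -1.02] rv [ 3.04 -0.5  -0.06] tilt 0.0 end mm 81.8
12.0 d cm [-0.15 -0.57 -1.28] rv [ 4.03 -0.64 -0.06] tilt 0.1 end mm 78.0
11.0 d cm [-0.16 -0.65 -1.53] rv [ 5.02 -0.77 -0.06] tilt 0.47 end mm 74.1
10.0 d cm [-0.17 -0.72 -1.8 ] rv [ 6.02 -0.91 -0.06] tilt 0.85 end mm 70.3
9.0 d cm [-0.18 -0.79 -2.06] rv [ 7.01 -1.04 -0.06] tilt 1.22 end mm 66.4
8.0 d cm [-0.18 -0.84 -2.32] rv [ 8.   -1.18 -0.06] tilt 1.59 end mm 62.5
6.0 d cm [-0.19 -0.92 -2.85] rv [ 9.98 -1.45 -0.06] tilt 2.35 end mm 54.6
4.0 d cm [-0.2  -0.96 -3.39] rv [11.96 -1.72 -0.06] tilt 3.11 end mm 46.7
2.0 d cm [-0.2  -0.97 -3.92] rv [13.94 -1.99 -0.06] tilt 3.88 end mm 38.8
0.0 d cm [-0.2  -0.96 -4.45] rv [15.92 -2.26 -0.07] tilt 4.66 end mm 31.0
-2.0 d cm [-0.19 -0.89 -4.98] rv [17.9  -2.53 -0.07] tilt 5.78 end mm 23.2
-4.0 d cm [-0.18 -0.79 -5.5 ] rv [19.89 -2.8  -0.07] tilt 6.96 end mm 15.5
-6.0 d cm [-0.16 -0.64 -6.01] rv [21.87 -3.08 -0.07] tilt 8.17 end mm 7.9
```

```bash
python3 -m crank '{"travel":[[-0.09,-0.14,-0.28],[-0.1,-0.26,-0.52],[-0.12,-0.37,-0.77],[-0.13,-0.48,-1.02],[-0.15,-0.57,-1.28]],"turn":[[0,0,0],[1.06,-0.2,0],[2.05,-0.37,0],[3.04,-0.5,0],[4.03,-0.64,0]],"gripper":[1,1,1,1,1]}' >/dev/null
python3 st.py
python3 -m crank '{"travel":[[0,0,0],[0,0,0],[-0.01,-0.04,-0.13],[-0.01,-0.08,-0.25],[-0.02,-0.12,-0.38]],"turn":[[0,0,0],[0,0,0],[0.5,-0.07,0],[1,-0.13,0],[1.5,-0.2,0]],"gripper":[1,1,1,1,1]}' >/dev/null
python3 st.py; python3 lift.py .0012 10 9 8 7 6 5 4
```

```text
t 13.8 ins mm 23.31674472430353 side 0.3169463110554165 tip z 9.711678145657155 pitch 11.94034827429031 head 82.23979417817493
crest h 31.559939847698434 top at edge 20.84244074503703 end z 77.98643752860066
F [-0.6 -8.1  4.6] along -8.07 M [-1.88  0.17 -0.04]
t 14.3 ins mm 23.771534214642745 side 0.3496540556610457 tip z 12.846255353293499 pitch 10.426055842220691 head 82.24810702990425
crest h 31.94069202578424 top at edge 23.420326317018294 end z 72.56517255513705
F [-1.4 -6.1 16.1] along -6.25 M [-1.74  0.6   0.03]
10.0 d cm [-0.07 -0.07 -0.18] rv [ 0.43  0.03 -0.08] tilt 0.85 end mm 70.3
9.0 d cm [-0.08 -0.13 -0.44] rv [ 1.42 -0.11 -0.08] tilt 1.22 end mm 66.4
8.0 d cm [-0.09 -0.19 -0.7 ] rv [ 2.42 -0.24 -0.08] tilt 1.59 end mm 62.5
7.0 d cm [-0.09 -0.23 -0.97] rv [ 3.41 -0.38 -0.08] tilt 1.97 end mm 58.5
6.0 d cm [-0.1  -0.26 -1.24] rv [ 4.4  -0.51 -0.07] tilt 2.35 end mm 54.6
5.0 d cm [-0.1  -0.29 -1.5 ] rv [ 5.39 -0.65 -0.07] tilt 2.73 end mm 50.7
4.0 d cm [-0.1  -0.31 -1.77] rv [ 6.38 -0.78 -0.07] tilt 3.11 end mm 46.7
```

```bash
python3 -m crank '{"travel":[[0,-0.05,-0.18],[0,-0.1,-0.37],[-0.01,-0.15,-0.55],[-0.01,-0.19,-0.74],[-0.02,-0.22,-0.92]],"turn":[[0.7,-0.1,0],[1.4,-0.2,0],[2.1,-0.3,0],[2.8,-0.37,0],[3.5,-0.45,0]],"gripper":[1,1,1,1,1]}' >/dev/null
python3 st.py
python3 -m crank '{"travel":[[0,-0.01,-0.16],[0,-0.03,-0.32],[-0.01,-0.05,-0.48],[-0.01,-0.07,-0.64],[-0.01,-0.08,-0.8]],"turn":[[0.6,-0.08,0],[1.2,-0.16,0],[1.8,-0.24,0],[2.4,-0.32,0],[3,-0.4,0]],"gripper":[1,1,1,1,1]}' >/dev/null
python3 st.py
```

```text
t 14.8 ins mm 24.188419412518634 side 0.692216420611803 tip z 19.33457063014686 pitch 6.892343841566747 head 82.25435876710635
crest h 31.9286379121565 top at edge 28.458413637310528 end z 58.935950159242864
F [-1.7 -5.8 14.5] along -5.97 M [-1.59  0.41  0.14]
t 15.3 ins mm 24.641888226450668 side 0.7576330210654109 tip z 24.7473212872483 pitch 3.88859964795463 head 82.2474094428549
crest h 31.860176193219118 top at edge 32.622311853020506 end z 47.12685750210581
F [-2.5 -7.  13.5] along -7.3 M [-1.88  0.51  0.18]
```

```bash
python3 -m crank '{"travel":[[0,-0.02,-0.21],[0,-0.03,-0.43],[0,-0.04,-0.64],[0,-0.05,-0.85],[0,-0.05,-1.06]],"turn":[[0.8,-0.1,0],[1.6,-0.2,0],[2.4,-0.3,0],[3.2,-0.43,0],[4,-0.54,0]],"gripper":[1,1,1,1,1]}' >/dev/null
python3 st.py
python3 -m crank '{"travel":[[0,0.01,-0.16],[0,0.03,-0.32],[0,0.05,-0.48],[0,0.07,-0.64],[0.01,0.09,-0.8]],"turn":[[0.6,-0.08,0],[1.2,-0.16,0],[1.8,-0.24,0],[2.4,-0.32,0],[3,-0.4,0]],"gripper":[1,1,1,1,1]}' >/dev/null
python3 st.py;python3 lift.py .0012 -4 -5
python3 - <<'E'
from workcell import bot
from h import *
f=bot.grab_frame("scene");g=bot.grab_frame("side")
a=f["pixels"][150:235,125:255,::-1];b=g["pixels"][150:235,120:250,::-1]
cv2.imwrite("pics/p3.png",cv2.resize(np.vstack([a,b])[:,:],None,fx=3.5,fy=3.5,interpolation=cv2.INTER_CUBIC))
E
```

```text
t 15.8 ins mm 25.267728049274492 side 0.8519522026268849 tip z 32.31498040153447 pitch -0.16317394292847898 head 82.26156935957897
crest h 32.01518499171689 top at edge 38.443019611403756 end z 31.375167227957768
F [-2.1 -6.2 12.6] along -6.44 M [-1.47  0.49  0.18]
t 16.3 ins mm 25.674077104155664 side 0.9751897031182273 tip z 37.83978698165086 pitch -3.1536188351821224 head 82.25663170382349
crest h 32.01749151174698 top at edge 42.62522943912173 end z 19.685416144085714
F [-2.9 -9.4 16.7] along -9.68 M [-1.96  0.67  0.24]
-4.0 d cm [-0.11  0.18 -0.31] rv [ 0.86  0.01 -0.06] tilt 6.96 end mm 15.5
-5.0 d cm [-0.1   0.25 -0.57] rv [ 1.85 -0.13 -0.06] tilt 7.56 end mm 11.7
```

View pics/p3.png

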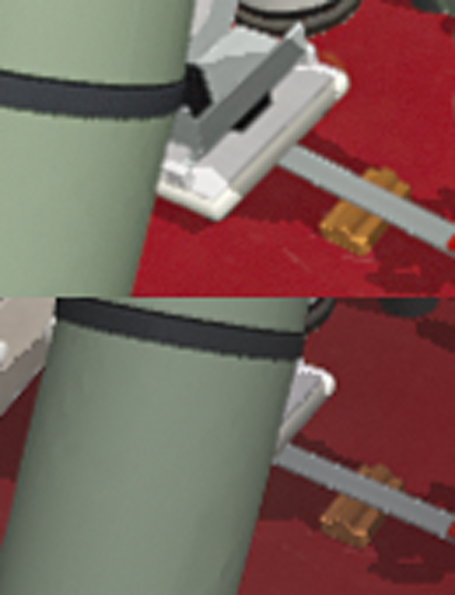

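The view shows the edge clearly raised (scene crop edge at ~(220,215)–(345,90)); the arm in the foreground hides the rest. Slightly further, then ease down.

```bash
python3 -m crank '{"travel":[[0,-0.01,-0.1],[0,-0.02,-0.2],[0,-0.03,-0.32],[0,-0.04,-0.32],[0,-0.04,-0.32]],"turn":[[0.4,-0.05,0],[0.8,-0.1,0],[1.2,-0.16,0],[1.2,-0.16,0],[1.2,-0.16,0]],"gripper":[1,1,1,1,1]}' >/dev/null
python3 st.py
python3 -m crank '{"travel":[[0,-0.02,0.11],[0,-0.05,0.21],[0,-0.08,0.32],[0,-0.11,0.43],[0,-0.14,0.53]],"turn":[[-0.4,0.05,0],[-0.8,0.11,0],[-1.2,0.16,0],[-1.6,0.22,0],[-2,0.27,0]],"gripper":[1,1,1,1,1]}' >/dev/null
python3 st.py
python3 -m crank '{"travel":[[0,-0.02,0.11],[0,-0.03,0.21],[0,-0.04,0.32],[0,-0.05,0.43],[0,-0.06,0.53]],"turn":[[-0.4,0.05,0],[-0.8,0.11,0],[-1.2,0.16,0],[-1.6,0.22,0],[-2,0.27,0]],"gripper":[1,1,1,1,1]}' >/dev/null
python3 st.py
```

```text
t 16.9 ins mm 25.395563439183036 side 0.9775967404993535 tip z 40.16928991112408 pitch -4.373981885348208 head 82.27042060228379
crest h 32.10767649138374 top at edge 44.426805727325196 end z 15.001425161544509
F [-2.4 -5.6 15.8] along -5.84 M [-1.23  0.45  0.27]
t 17.4 ins mm 25.290055941103073 side 0.8470291867666789 tip z 36.50965157428131 pitch -2.3889114338231656 head 82.31390131321629
crest h 32.11709238266299 top at edge 41.65458453411586 end z 22.754495637502078
F [-1.2 -0.3 11.5] along -0.48 M [-0.13  0.2   0.18]
t 17.9 ins mm 24.855972197815206 side -0.04139834135190052 tip z 31.880811071140624 pitch -0.35484862489432883 head 82.31171518023673
crest h 31.23139913506512 top at edge 37.926868814064704 end z 29.837042775868024
F [-0.4  0.1 -2.1] along 0.05 M [ 0.   -0.06 -0.01]
```

```bash
python3 -m crank '{"travel":[[0,-0.03,0.15],[0,-0.08,0.32],[-0.01,-0.13,0.5],[-0.01,-0.18,0.7],[-0.02,-0.23,0.9]],"turn":[[-0.5,0.07,0],[-1,0.14,0],[-1.6,0.2,0],[-2.3,0.3,0],[-3,0.4,0]],"gripper":[1,1,1,1,1]}' >/dev/null
python3 st.py
python3 -m crank '{"travel":[[-0.02,-0.15,0.03],[-0.04,-0.3,0.06],[-0.06,-0.45,0.1],[-0.08,-0.6,0.15],[-0.1,-0.8,0.2]],"turn":[[0,0,0],[0,0,0],[0,0,0],[0,0,0],[0,0,0]],"gripper":[1,1,1,1,1]}' >/dev/null
python3 st.py
```

```text
t 18.4 ins mm 21.932461040491585 side 0.08579564130387247 tip z 27.27297085472689 pitch 2.706112244701081 head 82.31466646777066
crest h 32.09089414450741 top at edge 34.50962702657398 end z 42.85326442180138
F [ 0.2  0.6 -2.9] along 0.63 M [ 0.06 -0.08 -0.06]
t 18.9 ins mm 13.593995481010246 side 0.24386407430304102 tip z 29.39335677618835 pitch 2.6437035516997396 head 82.29558996566638
crest h 33.714983648947594 top at edge 36.22104849804482 end z 44.61459374495994
F [ 0.3  0.1 -3.5] along 0.15 M [-0.15  0.03  0.02]
```

```bash
python3 -m crank '{"travel":[[-0.07,-0.5,0],[-0.21,-1.5,0],[-0.35,-2.5,0],[-0.48,-3.5,0],[-0.62,-4.5,0]],"turn":[[0,0,0],[0,0,0],[0,0,0],[0,0,0],[0,0,0]],"gripper":[1,1,1,1,1]}' >/dev/null
python3 st.py
python3 -m crank '{"travel":[[-0.35,-2.5,0.2],[-0.7,-5,0.7],[-1,-8,2],[-1.5,-12,4],[-1.9,-14,6]],"turn":[[0,0,0],[0,0,0],[0,0,0],[0,0,0],[0,0,0]],"gripper":[1,1,1,1,1]}' >/dev/null
python3 st.py
python3 -m crank '{"travel":[[0,0,0],[0,0,0],[0,0,0],[0,0,0],[0,0,0]],"turn":[[0,0,0],[0,0,0],[0,0,0],[0,0,0],[0,0,0]],"gripper":[1,1,1,1,1]}' >/dev/null
python3 st.py
python3 - <<'E'
from workcell import bot
from h import *
import pickle
f=bot.grab_frame("scene");g=bot.grab_frame("side");pickle.dump({"scene":f,"side":g},open("f2.pkl","wb"))
cv2.imwrite("pics/p4.png",cv2.resize(f["pixels"][120:300,125:385,::-1],None,fx=3,fy=3,interpolation=cv2.INTER_CUBIC))
print(bot.observe()["position"],bot.observe()["tool_rot"])
E
```

```text
t 19.4 ins mm -32.7394974382257 side 0.2916341913418606 tip z 29.383043935694147 pitch 2.6517060636266567 head 82.27757753037473
crest h 31.57187313251558 top at edge 34.06674250008456 end z 44.6503228599099
F [ 0.2  0.4 -1.8] along 0.39 M [ 0.06 -0.05  0.03]
t 19.9 ins mm -177.02617126003892 side 0.23990756529623097 tip z 89.78664935298531 pitch 2.7407397840457772 head 82.14465136126921
crest h 85.14186449367826 top at edge 87.51214737798699 end z 105.566157964708
F [ 0.5  0.4 -2.5] along 0.51 M [-0.21  0.01 -0.04]
t 20.4 ins mm -172.11897768043053 side 0.04896434090969487 tip z 88.9935510800263 pitch 2.628393097665174 head 82.37457818634095
crest h 84.76468482780427 top at edge 87.2921592668782 end z 104.12669947551105
F [-0.6  0.1 -3.6] along -0.02 M [-0.28  0.   -0.01]
[ 0.46457518 -0.29254778  0.10571239] [-3.1407818   0.04605962  1.43730222]
```

View pics/p4.png

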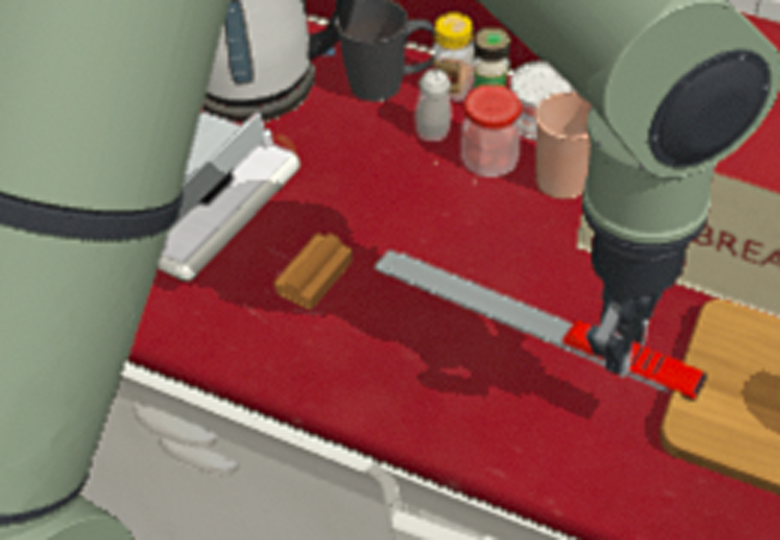

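The view shows the slicer still tipped up with nothing under its edge, the bar free with its tip at ~(253,206), the block in place, bystanders unmoved. Checking for slip in the grip and working out the laying pose.

```bash
python3 - <<'E'
from workcell import bot
from tgt import *
from h import *
import pickle
d=pickle.load(open("f2.pkl","rb"))
s=bot.observe();R=Ro.from_euler('xyz',s["tool_rot"]);B=R*Ro.from_euler('x',180,degrees=True);p=s["position"]
for n,f in d.items():
    g=lambda x,y,z:proj(f,p+B.apply([x+L-.165,y,z-D])).round(1)
    print(n,"tip",g(.165,0,4e-3),"corners",g(.165,.013,.004),g(.165,-.013,.004),"end corners",g(-.165,.015,.015),g(-.165,-.015,.015))
    S=cv2.cvtColor(f["pixels"],cv2.COLOR_RGB2HSV);m=((S[:,:,1]<70)&(S[:,:,2]>100)).astype(np.uint8)
    x,y=g(.08,0,.006).astype(int);k,l=cv2.connectedComponents(m,connectivity=4);pts=np.argwhere(l==l[y,x])[:,::-1];print("blade px",len(pts),pts[pts[:,0]<=pts[:,0].min()+1].tolist(),pts[pts[:,1]<=pts[:,1].min()].tolist())
h=np.array([np.cos(np.radians(87.2)),np.sin(np.radians(87.2))])
Rt=Ro.from_matrix(np.c_[np.append(h,0),[-h[1],h[0],0],[0,0,1]])*Ro.from_euler('x',180,degrees=True)
print("d cm",(np.array([.4024,-.293,.0055])-p)*100,"rv",np.degrees((Rt*R.inv()).as_rotvec()))
E
```

```text
scene tip [251.7 204. ] corners [249.3 206.8] [254.1 201.1] end corners [356.4 251.4] [360.8 243.1]
blade px 551 [[251, 207], [250, 208], [251, 208], [250, 209], [251, 209]] [[254, 204], [255, 204], [256, 204]]
side tip [247.6 200.7] corners [245.6 203.4] [249.5 198. ] end corners [351.5 238.5] [354.9 231.1]
blade px 444 [[248, 203], [247, 204], [248, 204], [247, 205], [248, 205], [248, 206]] [[250, 200]]
d cm [ -6.21751841  -0.04522243 -10.0212393 ] rv [ 2.62461267 -0.28664     4.84886091]
```

```bash
python3 -m crank '{"travel":[[-2,0,0],[-4,0,-2],[-6.2,0,-4],[-6.2,0,-6],[-6.2,0,-7.5]],"turn":[[1,0,2],[2.5,-0.2,4],[3.6,-0.3,4.85],[3.6,-0.3,4.85],[3.6,-0.3,4.85]],"gripper":[1,1,1,1,1]}' >/dev/null
python3 -m crank '{"travel":[[0,0,-0.6],[0,0,-1.2],[0,0,-1.6],[0,0,-1.8],[0,0,-1.8]],"turn":[[0,0,0],[0,0,0],[0,0,0],[0,0,0],[0,0,0]],"gripper":[1,1,1,1,1]}'
python3 st.py
```

```text
clock: 21.5
position: [0.4027, -0.2929, 0.0131]
tool_rot: [-3.141, -0.017, 1.521]
force: [0.1, -0.0, -3.9]
grip_width: 0.0264
finger_force: 119.1
t 21.5 ins mm -181.6472697683718 side -82.68589485878556 tip z 12.691900122317838 pitch -0.958473614668333 head 87.17441237230099
crest h 14.398933369965421 top at edge 21.94242897120487 end z 7.171745871920655
F [ 0.1 -0.  -3.9] along -0.03 M [-0.42  0.04  0.01]
```

```bash
python3 -m crank '{"travel":[[0,0,-0.2],[0,0,-0.4],[0,0,-0.55],[0,0,-0.65],[0,0,-0.7]],"turn":[[0,0,0],[0,0,0],[0,0,0],[0,0,0],[0,0,0]],"gripper":[1,1,1,1,1]}'
python3 -m crank '{"travel":[[0,0,-0.03],[0,0,-0.06],[0,0,-0.1],[0,0,-0.1],[0,0,-0.1]],"turn":[[0,0,0],[0,0,0],[0,0,0],[0,0,0],[0,0,0]],"gripper":[1,1,1,1,1]}'
```

```text
clock: 22.0
position: [0.4025, -0.293, 0.0059]
tool_rot: [-3.141, -0.017, 1.521]
force: [0.2, 0.3, -2.7]
grip_width: 0.0266
finger_force: 119.1
clock: 22.5
position: [0.4026, -0.293, 0.005]
tool_rot: [-3.141, -0.017, 1.521]
force: [-0.9, -0.4, -3.6]
grip_width: 0.0263
finger_force: 119.2
```

```bash
python3 -m crank '{"travel":[[0,0,-0.03],[0,0,-0.06],[0,0,-0.1],[0,0,-0.12],[0,0,-0.12]],"turn":[[0,0,0],[0,0,0],[0,0,0],[0,0,0],[0,0,0]],"gripper":[1,1,1,1,1]}'
```

```text
clock: 23.0
position: [0.4026, -0.293, 0.0047]
tool_rot: [-3.141, -0.017, 1.521]
force: [-6.1, 5.1, 26.1]
grip_width: 0.026
finger_force: 122.8
```

```bash
python3 -m crank '{"travel":[[0,0,0.08],[0,0,0.08],[0,0,0.08],[0,0,0.08],[0,0,0.08]],"turn":[[0,0,0],[0,0,0],[0,0,0],[0,0,0],[0,0,0]],"gripper":[1,0.7,0.5,0.3,0.15]}' 20
python3 -m crank '{"travel":[[0,0,0.1],[0,0,0.2],[0,0,0.5],[0,0,1.5],[0,0,3.5]],"turn":[[0,0,0],[0,0,0],[0,0,0],[0,0,0],[0,0,0]],"gripper":[0.1,0.1,0.1,0.1,0.1]}'
python3 -m crank '{"travel":[[0,0,4],[0,0,8],[0,0,12],[0,0,16],[0,0,16]],"turn":[[0,0,0],[0,0,0],[0,0,0],[0,0,0],[0,0,0]],"gripper":[0,0,0,0,0]}'
python3 - <<'E'
from workcell import bot
from h import *
f=bot.grab_frame("scene")
cv2.imwrite("pics/p5.png",cv2.resize(f["pixels"][120:300,125:385,::-1],None,fx=3,fy=3,interpolation=cv2.INTER_CUBIC))
E
```

```text
clock: 23.5
position: [0.4025, -0.2929, 0.0045]
tool_rot: [-3.141, -0.017, 1.521]
force: [0.8, 1.2, 0.5]
grip_width: 0.0688
finger_force: 0.0
clock: 24.0
position: [0.402, -0.2927, 0.0397]
tool_rot: [-3.139, -0.018, 1.521]
force: [0.4, -0.7, 0.9]
grip_width: 0.0768
finger_force: 0.0
clock: 24.5
position: [0.404, -0.2941, 0.2047]
tool_rot: [3.136, -0.014, 1.521]
force: [-1.1, 0.6, -1.7]
grip_width: 0.0854
finger_force: 0.0
```

View pics/p5.png

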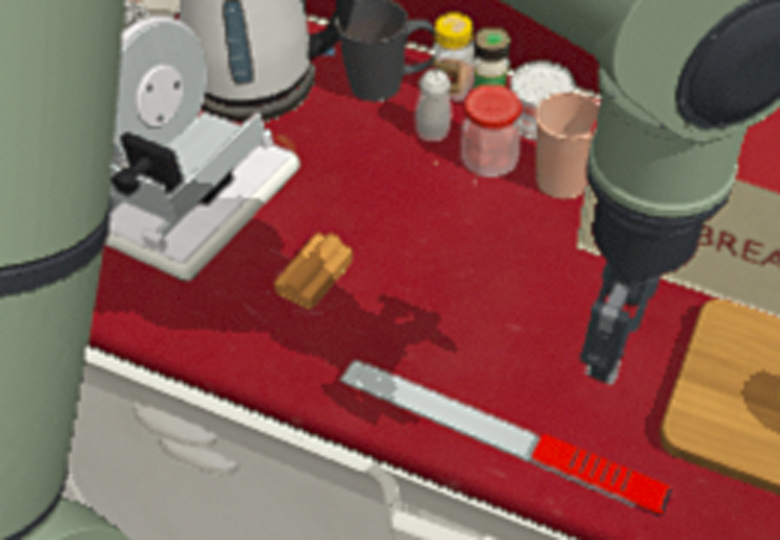

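The picture shows the bar lying flat, right side up, from (240,245) to (347,287), and the slicer still propped, with its near corner at ~(188,213) versus 217 before. The bystanders haven't moved and the gripper is clear.

```bash
python3 -c "
from workcell import bot
print(bot.job_done())"
```

```text
the job is handed in; nothing more can be done
None
```

I handed the job in at about 24.5 s: the slicer is propped on its legs, the bar lies flat and right way up about 18 cm clear of it, and the jar, shaker and tumbler look undisturbed; setting the bar down pressed the worktop briefly at 26 N.

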